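# Close up the ornament boxes on the candle-making table

## Task

Close up the ornaments with pushes of the fingertips: push the wide drawer fully shut, and push the open lid of the compartment box over until it lies shut. Leave the narrow drawer pulled out just as it is, keep the three boxes standing where they are, and do not disturb or pick up the candles and the brush.

Things in the scene. Friction and masses are not known exactly. Their poses are not given: they have to be found in the camera images.
- wide_unit: wide drawer box: light-wood box 170 mm deep (its x), 150 mm wide (its y), 80 mm high, standing unfixed on the table, about 2.6 kg with its contents (slides if shoved too hard); origin at the centre of its underside, x points from its drawer front to its back, z up. A candle glass stands on the rear half of its top
- wide_front (a point): centre of the outer face of the wide drawer's front, a plain upright panel 150 mm wide, 68 mm high and 10 mm thick without handle, from 6 to 74 mm above the table; x points into the box (the way to push it shut), y to its left, z up
- wide_drawer (a joint): pull-out of the wide drawer in m: 0 = fully shut, 0.12 = fully out; slides with about 1.5 N of friction and stays where it is left
- narrow_unit: narrow drawer box: light-wood box 170 mm deep (its x), 95 mm wide (its y), 80 mm high, standing unfixed on the table, about 2.6 kg with its contents (slides if shoved too hard); origin at the centre of its underside, x points from its drawer front to its back, z up. A candle glass stands on the rear half of its top
- narrow_front (a point): centre of the outer face of the narrow drawer's front, a plain upright panel 95 mm wide, 68 mm high and 10 mm thick without handle, from 6 to 74 mm above the table; x points into the box (the way to push it shut), y to its left, z up
- narrow_drawer (a joint): pull-out of the narrow drawer in m: 0 = fully shut, 0.12 = fully out; slides with about 1.5 N of friction and stays where it is left
- lid_box: small light-wood compartment box 120 mm deep (its x), 130 mm wide (its y), 65 mm high without its lid, unfixed, about 2 kg, lid hinged on the edge nearer the robot; origin at the centre of its underside, x from the hinge side to the opposite side, z up
- lid_hinge (a point): middle of the lid's hinge line, on the top edge of the box's near (-x) side, 65 mm above the table; the hinge runs along its y; same axes as lid_box
- lid_edge (a point): middle of the lid's free edge, on its outer face (the top when shut). The lid is a wooden panel 120 mm from hinge to free edge, 130 mm wide, 8 mm thick; its inner face lies in the plane of the hinge line; x points from hinge to free edge, z out of the outer face
- lid (a joint): lid angle in rad: 0 = shut flat on the box, 1.57 = standing upright on the robot's side of the box, 1.8 = open stop, leaning towards the robot; the hinge is stiff (about 0.14 N m) so the lid stays at any angle; pushing its outer face away from the robot and then down shuts it
- candle_a_mid (a point): bystander: round candle glass, 58 mm across at the rim, 72 mm high, on top of the wide drawer box; this point is its centre, half-way up
- candle_b_mid (a point): bystander: square candle glass, 50 x 50 mm, 60 mm high, on top of the narrow drawer box; this point is its centre, half-way up
- candle_c_mid (a point): bystander: round candle glass, 58 mm across, 72 mm high, on the table between the boxes; this point is its centre, half-way up
- candle_d_mid (a point): bystander: square candle glass, 50 x 50 mm, 60 mm high, on the table between the boxes; this point is its centre, half-way up
- candle_e_mid (a point): bystander: round candle glass, 58 mm across, 72 mm high, on the table right of the boxes; this point is its centre, half-way up
- brush_mid (a point): bystander: paint brush 160 mm long lying on the table left of the boxes; this point is near its middle
Not all that is in view belongs to the job. What is shaped like the wide_unit but pink or turquoise is not meant.

How it is judged:
At the end, for the whole second after the job is handed in: The wide drawer is within 4 mm of fully shut and the lid within 0.05 rad of flat; the narrow drawer's front is within 20 mm of where it started; each of the three boxes is within 15 mm, each candle within 25 mm and the brush within 30 mm of its start (value of joint wide_drawer below 0.004 m and value of joint lid below 0.05 rad and distance of narrow_front from where it was at the start of the episode below 0.02 m and distance of each of wide_unit, narrow_unit, lid_box from where it was at the start of the episode below 0.015 m and distance of each of candle_a_mid, candle_b_mid, candle_c_mid, candle_d_mid, candle_e_mid from where it was at the start of the episode below 0.025 m and distance of brush_mid from where it was at the start of the episode below 0.03 m); the robot touches nothing.
It fails at once if the narrow drawer is moved by more than 20 mm (distance of narrow_front from where it was at the start of the episode above 0.02 m).
It fails at once if a box is shoved, lifted or carried by more than 15 mm (distance of any of wide_unit, narrow_unit, lid_box from where it was at the start of the episode above 0.015 m).
It fails at once if a candle or the brush is knocked over, moved, lifted or carried (25 mm; brush 30 mm) (distance of any of candle_a_mid, candle_b_mid, candle_c_mid, candle_d_mid, candle_e_mid from where it was at the start of the episode above 0.025 m or distance of brush_mid from where it was at the start of the episode above 0.03 m).
It also fails if it takes over 64 s, if anything falls off the work surface, if the arm or the gripper's body presses on something with over 40 N, if the wrist force passes 120 N, or if a joint passes its speed limit or range.

## Robot

A 6-joint arm with a two-finger parallel gripper is mounted at the origin on the work surface. World frame = base frame: x ahead of the robot, y to its left, z up, the work surface at z = 0. Lengths are in m, angles in rad, forces in N, time in s.
With the tool pointing down it reaches from about 0.375 to 0.9 m from the base axis. Payload 3.1 kg.
Tool frame: the origin (TCP) lies on the centre line of the jaws, within the pads' length; the fingertips stand 17 mm ahead of it and the grasp point (between the pads) lies 2 mm behind it (finger_overhang is the distance from the TCP to the fingertips, in m); x points along the fingers, z is the direction in which the jaws open and shut, and the axes are right-handed (so a half turn about x gives the same grasp; the last joint's range is limited). The gripper opens to 85 mm and grips with 20 to 120 N. Pads are 22 mm wide; open, the fingers measure 114 mm over their backs; the gripper's body (76 mm by 85 mm) begins 54 mm behind the grasp point. The pads swing forward as they close: fully open they stand 13 mm farther back than shut.
Start: joints at [-1.45, 0.527, 1.433, -0, 1.181, -0.178], TCP at [0.185, -0.597, 0.248] pointing down, gripper open.
Joint ranges: [-3.08, 3.08], [-0.75, 2.2], [0.22, 2.44], [-1.43, 4.57], [0, 2.65], [-2.85, 2.85]. Speed limits (rad/s): [2.79, 2.79, 3.14, 3.14, 3.14, 3.14].

## Interface

Orientations are given as a unit quaternion [w, x, y, z].
In Python, from plant import * gives the robot as it stands.
- The arm moves only by the tool jog_arm, never from a script. Its argument "moves" is a list of rows, each a list of 3 entries, a list of its own where there are three numbers: the opening, from 0 (shut) to 1 (fully open), then the shift along the tool's x, y, z in units of 40 mm (1.0 is 40 mm), then the turn, a rotation vector about the tool's x, y, z in units of 5 degrees (1.0 is 5 degrees). A call has 1 to 8 rows; each row shifts and turns the commanded pose from where the row before left it, along the tool's axes as they then stand; what a row does not reach is not made up. A row lasts 1/12 s, in which the tool goes at most 41.7 mm and 7.16 degrees, less where a joint would pass 70% of its speed; a pose out of reach is approached as far as the arm can. A call is refused whole if a number of a shift passes 1 or a number of a turn 1, either way. A call with a gripper value outside its range is refused whole. The fingers move at their own pace and stop on an object; the grip force is fixed at half the most. Time passes only in rows, so rows that do not move let the fingers close. It gives the time, the measured TCP pose, the force and the opening at its end, in the units of the state.
- get_state(): the state, without advancing time (a new reading comes with each control period).
- capture(name): name is "scene" or "side" or "wrist"; returns (picture, depth): 400x640x3 uint8, red, green, blue; 400x640 float32, m along the optical axis (not along the pixel's ray), 0 where there is no reading.
- calibration(name): a dict with "fovy" (degrees; the focal length in pixels is half the picture's height over the tangent of half this angle, whatever the lens; pixels are square), "cx", "cy" (the principal point, pixels), "R" (3x3) and "t" (3): a world point X has camera coordinates R X + t. Camera axes: x right, y down, z forward; pixel columns grow to the right and rows downward; lengths in m; the calibration is good to about 2 mm. A picture is of the moment at which its call begins: read the wrist's pose just before it. calibration takes no time and is no camera call; for the wrist camera it gives the pose at the moment of the call.
- finish_job(): hands the job in, once; it reports no verdict.
The state is a dict: "time_s": time; "q": joint angles; "qd": joint speeds; "joint_torque": joint torques, N m; "ee_pos": TCP position; "ee_rot": TCP orientation; "force": force on the tool from outside, world axes, zero at the start; "ft_torque": the same for the moment, N m; "width": opening from 0.0 (shut) to 1.0 (fully open).
Only numpy, scipy, OpenCV 4.12 (cv2) and the standard library are available. Lean on these libraries where they do the work, as an engineer would, in place of code of your own. Each camera call takes 0.05 s, during which the arm holds its last target.

## Working session

There is one attempt and no reset: what is moved stays moved. The work goes in short steps, Python scripts to look and compute and a tool call to move; the robot and the scene stay as the last step left them, time stands still between calls to the robot, and variables do not carry over. Pictures are saved under pics/ and viewed, and the job is handed in when it is done.

Besides the shell and the picture viewer there is one more tool, called after "Request:" as name(argument=value, ...) on one line, values as JSON. jog_arm: Moves the arm, as the interface text tells. Its arguments: {"type":"object","properties":{"moves":{"type":"array","items":{"type":"array"}}},"required":["moves"]}

```bash
ls; mkdir -p pics; python3 - <<'E'
from plant import *
import cv2,numpy as np
s=get_state();print(s)
for n in("scene","side"):
    p,d=capture(n);cv2.imwrite(f"pics/{n}0.png",p[:,:,::-1]);np.save(f"{n}_d.npy",d);c=calibration(n);print(n,c)
    np.savez(f"{n}_c.npz",**c)
E
```

```text
pics
{'time_s': 0.0, 'q': array([-1.44951636e+00,  5.28460447e-01,  1.43393120e+00, -2.28041976e-05,
        1.18140949e+00, -1.78502515e-01]), 'qd': array([-5.81458600e-05,  1.63352489e-04,  2.29365402e-03,  1.70934993e-03,
        6.38252659e-04,  1.45687601e-04]), 'joint_torque': array([ 1.09146928e-03, -4.42348945e+01, -1.78026670e+01, -2.59240069e-04,
        8.40981666e-03, -7.16241914e-06]), 'ee_pos': array([ 0.1845053 , -0.59641444,  0.24732791]), 'ee_rot': array([ 0.56851891,  0.42028821,  0.56960195, -0.41916307]), 'force': array([ 0.04666709, -0.34684899, -0.56695785]), 'ft_torque': array([-0.03234622,  0.03539008, -0.03192955]), 'width': 1.005486714419021}
scene {'fovy': 53.40324339307974, 'cx': 322.6845601997721, 'cy': 201.90185967046742, 'R': array([[-0.37722761,  0.92605991, -0.01060091],
       [ 0.74832947,  0.29804602, -0.59259731],
       [-0.54562105, -0.23147704, -0.80542911]]), 't': array([ 0.17946424, -0.3197328 ,  1.48984326])}
side {'fovy': 52.491170757780665, 'cx': 319.71040018042135, 'cy': 196.00394009552178, 'R': array([[-0.97783482, -0.20892133, -0.01381784],
       [-0.09190869,  0.48759236, -0.8682203 ],
       [ 0.18812722, -0.84770606, -0.49598648]]), 't': array([0.45493809, 0.13176337, 1.11350011])}
```

View pics/scene0.png

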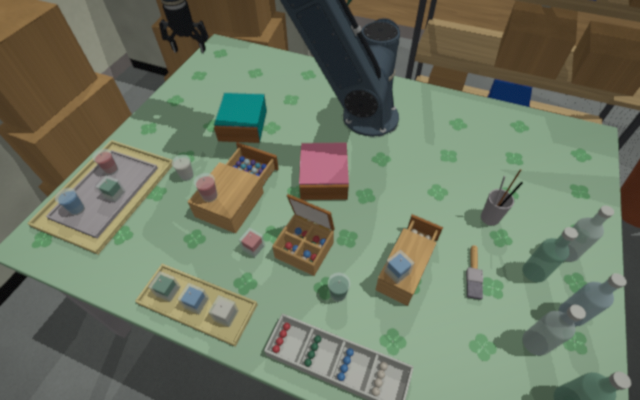

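View pics/side0.png

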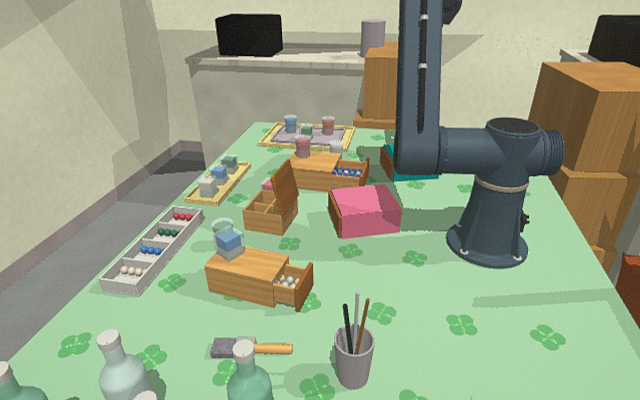

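The scene shows three candidates with the wide-unit shape: light wood at (235,190) with a red round glass on it, pink at (325,170) and turquoise at (241,117). The light-wood one with the open drawer and candle fits. The narrow unit is at (410,260) and the lid box at (305,235). I'll confirm with an enlarged crop.

```bash
python3 - <<'E'
import cv2
p=cv2.imread("pics/scene0.png")
cv2.imwrite("pics/s_crop.png",cv2.resize(p[85:285,150:350],None,fx=3,fy=3,interpolation=cv2.INTER_CUBIC)[:600,:600])
p=cv2.imread("pics/side0.png")
cv2.imwrite("pics/d_crop.png",cv2.resize(p[120:260,220:420],None,fx=4,fy=4,interpolation=cv2.INTER_CUBIC))
E
```

```text
(no output)
```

View pics/s_crop.png

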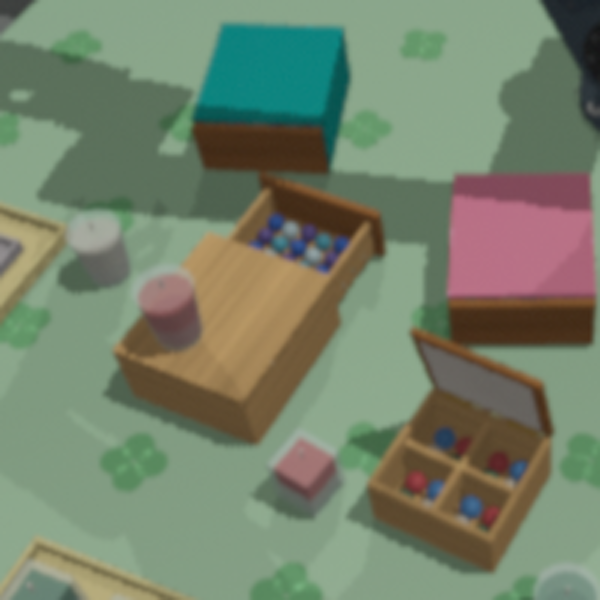

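View pics/d_crop.png

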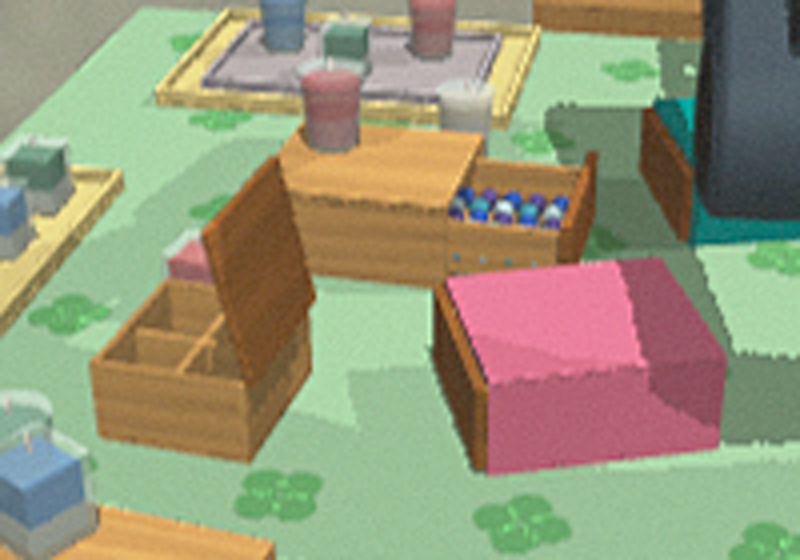

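```bash
cat > h.py <<'E'
import numpy as np
class C:
    def __init__(s,n,c=None):
        c=c or np.load(n+"_c.npz");s.R=np.array(c["R"]);s.t=np.array(c["t"]);s.f=200/np.tan(np.radians(float(c["fovy"]))/2);s.cx=float(c["cx"]);s.cy=float(c["cy"]);s.o=-s.R.T@s.t
    def ray(s,u,v): return s.R.T@np.array([(u-s.cx)/s.f,(v-s.cy)/s.f,1])
    def z(s,u,v,z):
        r=s.ray(u,v);return s.o+r*(z-s.o[2])/r[2]
    def cloud(s,d):
        v,u=np.indices(d.shape);P=np.stack([(u-s.cx)/s.f*d,(v-s.cy)/s.f*d,d],-1)
        return (P-s.t)@s.R
    def px(s,X):
        c=s.R@np.array(X)+s.t;return s.cx+s.f*c[0]/c[2],s.cy+s.f*c[1]/c[2]
E
python3 - <<'E'
from h import *
np.set_printoptions(precision=4,suppress=True)
s=C("scene");g=lambda x,y:(150+x/3,85+y/3)
for n,x,y,z in [("WfrontL(top)",262,176,.074),("WfrontR",382,212,.074),("unit fr-left",207,235,.08),("unit back-left",115,350,.08),("unit back-right",245,405,.08),("unit fr-right",340,290,.08),
 ("lb far a",370,485,.065),("lb far b",495,527,.065),("lb hingeR",550,432,.065),("candD",303,450,.06),("pink a",449,297,.08),("pink b",593,300,.08),("pink c",590,173,.08),("pink d",455,173,.08),("turq lowR",330,170,0),("turq topfr",327,122,.08),("turq topfl",195,122,.08),("tq",343,27,.08),("whitecandle",95,225,.072)]:
    print(n,s.z(*g(x,y),z)[:2])
P=s.cloud(np.load("scene_d.npy")); 
for n,x,y in [("lid in top",430,350),("lid in",535,395),("lidlow",530,415),("lidlow2",445,380),("lid mid",490,385)]:
    u,v=g(x,y);print(n,P[int(round(v)),int(round(u))])
d=C("side");P=d.cloud(np.load("side_d.npy"));g=lambda x,y:(220+x/4,120+y/4)
for n,x,y in [("lid out",275,170),("lid",220,240),("lid",300,290),("lid",255,350),("lid",260,250),("Wf edge",592,160),("Wunit",330,235),("lb",150,400),("lb",230,430)]:
    u,v=g(x,y);print(n,P[int(round(v)),int(round(u))])
for n,c in(("scene",s),("side",d)):
    Q=c.cloud(np.load(n+"_d.npy")).reshape(-1,3);m=(np.abs(Q[:,0]-.5)<.25)&(np.abs(Q[:,1])<.35)&(np.abs(Q[:,2])<.02);print(n,np.median(Q[m,2]))
E
```

```text
WfrontL(top) [ 0.3676 -0.3468]
WfrontR [ 0.3674 -0.2005]
unit fr-left [ 0.4694 -0.354 ]
unit back-left [ 0.6329 -0.3595]
unit back-right [ 0.6422 -0.209 ]
unit fr-right [ 0.4843 -0.1899]
lb far a [ 0.6689 -0.0664]
lb far b [0.666  0.0561]
lb hingeR [0.5547 0.0653]
candD [ 0.6561 -0.1433]
pink a [ 0.4519 -0.0837]
pink b [0.4021 0.0519]
pink c [ 0.2367 -0.0118]
pink d [ 0.2908 -0.1487]
turq lowR [ 0.2698 -0.3253]
turq topfr [ 0.2705 -0.3164]
turq topfl [ 0.3255 -0.4561]
tq [ 0.1146 -0.376 ]
whitecandle [ 0.4956 -0.4783]
lid in top [ 0.5723 -0.0441  0.1606]
lid in [0.5778 0.0583 0.153 ]
lidlow [0.57   0.0523 0.11  ]
lidlow2 [ 0.5562 -0.0412  0.0941]
lid mid [0.5725 0.0131 0.14  ]
lid out [ 0.5652 -0.0527  0.176 ]
lid [0.5741 0.0546 0.1712]
lid [ 0.5479 -0.04    0.085 ]
lid [0.5546 0.0529 0.0842]
lid [0.5632 0.0026 0.1393]
Wf edge [ 0.361  -0.3272  0.0751]
Wunit [ 0.5716 -0.2115  0.0391]
lb [0.6314 0.0632 0.0415]
lb [0.5707 0.0699 0.0263]
scene 0.0011438452138423359
side -3.928536594228159e-05
```

```bash
python3 - <<'E'
from h import *
import cv2
np.set_printoptions(precision=4,suppress=True)
for n in("scene","side"):
    c=C(n);P=c.cloud(np.load(n+"_d.npy")).reshape(-1,3)
    def box(b,lo,hi,lab):
        m=(P[:,0]>b[0])&(P[:,0]<b[1])&(P[:,1]>b[2])&(P[:,1]<b[3])&(P[:,2]>lo)&(P[:,2]<hi);Q=P[m]
        if len(Q)<10: print(n,lab,len(Q));return Q
        (a,w,an)=cv2.minAreaRect(Q[:,:2].astype(np.float32));lo_,hi_=np.percentile(Q,[2,98],0)
        print(n,lab,len(Q),np.array(a),np.array(w),round(an,1),lo_,hi_);return Q
    box((.44,.68,-.4,-.16),.074,.086,"Wtop")
    Q=box((.34,.40,-.38,-.16),.06,.082,"Wfront top")
    if len(Q)>10: print(np.polyfit(Q[:,1],Q[:,0],1))
    box((.34,.40,-.38,-.16),.02,.06,"Wfront mid")
    box((.48,.7,-.4,-.16),.1,.16,"candA")
    Q=box((.53,.62,-.1,.1),.09,.165,"lid")
    A=np.c_[Q[:,1:],np.ones(len(Q))];k=np.linalg.lstsq(A,Q[:,0],rcond=None)[0];print("lid x=",k, "angle",np.degrees(np.arctan2(1,k[1])), "x at hinge z .065",k[1]*.065+k[2], "ymid", Q[:,1].mean())
    box((.53,.62,-.1,.1),.165,.2,"lidtop")
    box((.5,.72,-.1,.1),.055,.072,"lbrim")
from plant import *
from scipy.spatial.transform import Rotation as Ro
q=get_state()["ee_rot"];print(Ro.from_quat(q[[1,2,3,0]]).as_matrix())
E
```

```text
scene Wtop 1955 [ 0.5514 -0.2862] [0.1532 0.1725] 87.8 [ 0.4699 -0.3574  0.0762] [ 0.6358 -0.2123  0.0846]
scene Wfront top 225 [ 0.3812 -0.2796] [0.1499 0.0399] 88.9 [ 0.3625 -0.3489  0.0603] [ 0.3929 -0.2066  0.078 ]
[0.0266 0.3783]
scene Wfront mid 465 [ 0.383  -0.2772] [0.0354 0.1481] 0.7 [ 0.3676 -0.3426  0.0204] [ 0.3987 -0.2053  0.0595]
scene candA 447 [ 0.5914 -0.3118] [0.0585 0.0561] 66.3 [ 0.5675 -0.3366  0.1025] [ 0.6185 -0.2845  0.156 ]
scene lid 419 [0.5676 0.0022] [0.131  0.0198] 85.9 [ 0.5567 -0.0593  0.0918] [0.5798 0.0664 0.1639]
lid x= [0.086  0.2201 0.5399] angle 77.58460100859087 x at hinge z .065 0.554198846944942 ymid 0.0069350287342067165
scene lidtop 252 [0.5755 0.0014] [0.1295 0.0114] 85.2 [ 0.569  -0.0592  0.1653] [0.5848 0.0646 0.1866]
scene lbrim 721 [ 0.6141 -0.0034] [0.1328 0.1235] 84.7 [ 0.5519 -0.0686  0.0554] [0.6778 0.0649 0.0697]
side Wtop 807 [ 0.5513 -0.2817] [0.1596 0.1707] 88.1 [ 0.4681 -0.3527  0.075 ] [ 0.6287 -0.206   0.0825]
side Wfront top 85 [ 0.3772 -0.2738] [0.1497 0.0324] 89.9 [ 0.361  -0.3445  0.0604] [ 0.3848 -0.2007  0.0752]
[0.0307 0.3763]
side Wfront mid 224 [ 0.3802 -0.2716] [0.1447 0.0396] 89.9 [ 0.3605 -0.3427  0.0238] [ 0.3997 -0.2021  0.0595]
side candA 273 [ 0.5917 -0.305 ] [0.056  0.0575] 88.4 [ 0.5651 -0.3283  0.1026] [ 0.6164 -0.2786  0.1534]
side lid 599 [0.5599 0.0071] [0.1333 0.0226] 81.7 [ 0.5495 -0.0543  0.0918] [0.575  0.0707 0.1637]
lid x= [0.1025 0.2228 0.5315] angle 77.44108681492133 x at hinge z .065 0.5460225705731176 ymid 0.015128819089675168
side lidtop 195 [0.5732 0.0067] [0.1297 0.0128] 85.2 [ 0.5638 -0.056   0.1656] [0.5825 0.0695 0.1841]
side lbrim 378 [0.6116 0.0018] [0.1368 0.1307] 84.5 [ 0.5449 -0.0649  0.0551] [0.6764 0.0707 0.0707]
[[-0.0002  0.9554  0.2953]
 [ 0.002   0.2953 -0.9554]
 [-1.      0.0004 -0.002 ]]
```

The crop confirms it: the wide unit is light wood with the drawer pulled out, and its front top edge sits at crop (262,178)–(382,213). The lid is at about 77°, leaning slightly away from the robot. I start the approach, closing the gripper on the way.

Request:
jog_arm(moves=[[0,[0,0,0],[0.96,0,0]],[0,[0,0,0],[0.96,0,0]],[0,[0,0,0],[0.96,0,0]],[0,[0,0,0],[0.96,0,0]],[0,[0,0.35,-0.85],[0,0,0]],[0,[0,0.35,-0.85],[0,0,0]],[0,[0,0.35,-0.85],[0,0,0]],[0,[0,0.35,-0.85],[0,0,0]]])

```text
time_s: 0.77
ee_pos: [0.2455, -0.4614, 0.2477]
ee_rot: [0.49, 0.509, 0.491, -0.509]
force: [0.5, -1.5, -0.3]
width: 0.002
```

Request:
jog_arm(moves=[[0,[0,0.36,-0.85],[0,0,0]],[0,[0,0.36,-0.85],[0,0,0]],[0,[0,0.36,-0.85],[0,0,0]],[0,[0,0.36,-0.85],[0,0,0]],[0,[0,0,0],[0,0,0]],[0,[0,0,0],[0,0,0]]])

```text
time_s: 1.27
ee_pos: [0.3081, -0.3272, 0.2482]
ee_rot: [0.492, 0.508, 0.492, -0.508]
force: [-0.0, -0.7, 0.4]
width: 0.0
```

```bash
python3 - <<'E'
from plant import *
from scipy.spatial.transform import Rotation as Ro
import numpy as np
np.set_printoptions(precision=4,suppress=True)
s=get_state();q=s["ee_rot"];print(s["ee_pos"],s["q"]);print(Ro.from_quat(q[[1,2,3,0]]).as_matrix())
E
```

```text
[ 0.3081 -0.3272  0.2482] [-1.0649  0.2928  1.8548 -0.0001  0.995   0.5376]
[[-0.0006  0.9995 -0.0316]
 [ 0.0008 -0.0316 -0.9995]
 [-1.     -0.0006 -0.0008]]
```

Request:
jog_arm(moves=[[0,[0,0.25,-0.64],[0,0,0]],[0,[0,0.25,-0.64],[0,0,0]],[0,[0.8,0,0],[0,0,0]],[0,[0.8,0,0],[0,0,0]],[0,[0.8,0,0],[0,0,0]],[0,[0.8,0,0],[0,0,0]],[0,[0,0,0],[0,0,0]]])

```text
time_s: 1.85
ee_pos: [0.3275, -0.2777, 0.1154]
ee_rot: [0.487, 0.51, 0.495, -0.509]
force: [-0.2, 1.2, 0.3]
width: -0.001
```

```bash
python3 - <<'E'
from plant import *
import cv2
p,d=capture("side");cv2.imwrite("pics/side1.png",cv2.resize(p[80:230,260:460],None,fx=4,fy=4))
p,d=capture("scene");cv2.imwrite("pics/scene1.png",cv2.resize(p[60:260,150:350],None,fx=3,fy=3))
E
```

```text
(no output)
```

View pics/side1.png

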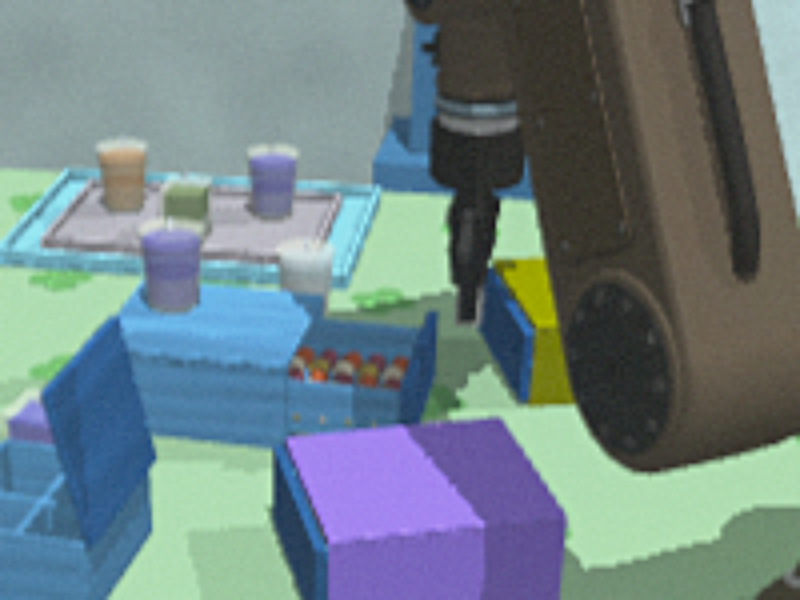

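View pics/scene1.png

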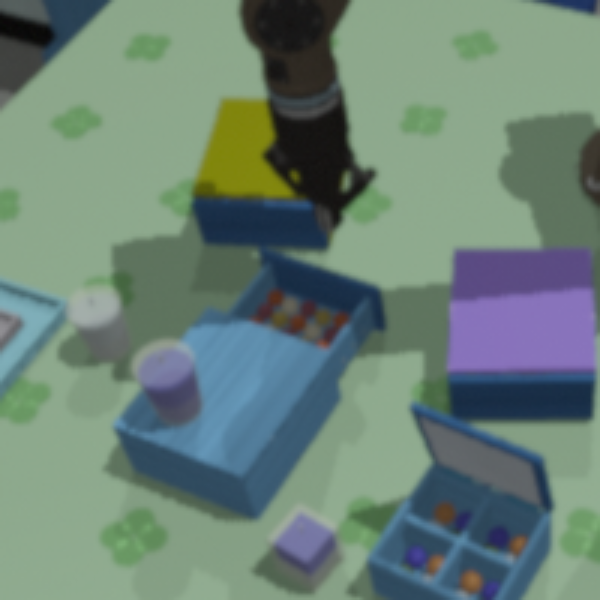

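Colours in these crops are channel-swapped. The fingertip is in front of the wide drawer's panel, in the gap between the panel and the turquoise box. I descend and begin the push.

Request:
jog_arm(moves=[[0,[0.7,0,0],[0,0,0]],[0,[0.7,0,0],[0,0,0]],[0,[0,0,0],[0,0,0]],[0,[0,0.3,0],[0,0,0]],[0,[0,0.3,0],[0,0,0]],[0,[0,0.3,0],[0,0,0]],[0,[0,0.2,0],[0,0,0]],[0,[0,0.2,0],[0,0,0]]])

```text
time_s: 2.62
ee_pos: [0.3836, -0.2815, 0.066]
ee_rot: [-0.493, -0.508, -0.49, 0.509]
force: [-1.4, -0.9, 0.5]
width: 0.004
```

Request:
jog_arm(moves=[[0,[0,0.2,0],[0,0,0]],[0,[0,0.2,0],[0,0,0]],[0,[0,0.2,0],[0,0,0]],[0,[0,0.2,0],[0,0,0]],[0,[0,0.2,0],[0,0,0]],[0,[0,0.1,0],[0,0,0]],[0,[0,0,0],[0,0,0]]])

```text
time_s: 3.2
ee_pos: [0.4268, -0.2825, 0.0642]
ee_rot: [0.492, 0.509, 0.491, -0.508]
force: [-0.5, 0.3, -0.3]
width: -0.003
```

```bash
python3 - <<'E'
from plant import *
import cv2
p,d=capture("side");cv2.imwrite("pics/side2.png",cv2.resize(p[80:230,260:460],None,fx=4,fy=4)[:,:,::-1])
E
```

```text
(no output)
```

View pics/side2.png

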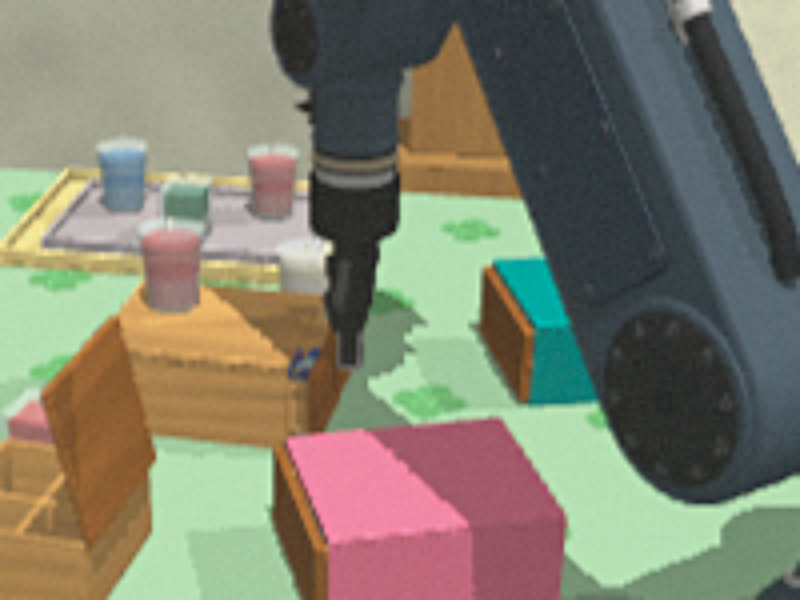

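The drawer follows, with the panel at about (325,380) and 20–30 mm left. I continue in finer steps and watch the force.

Request:
jog_arm(moves=[[0,[0,0.1,0],[0,0,0]],[0,[0,0.1,0],[0,0,0]],[0,[0,0.1,0],[0,0,0]],[0,[0,0.05,0],[0,0,0]],[0,[0,0,0],[0,0,0]]])

```text
time_s: 3.67
ee_pos: [0.4399, -0.2826, 0.0642]
ee_rot: [0.491, 0.509, 0.491, -0.509]
force: [-0.1, 0.4, -0.6]
width: 0.001
```

Request:
jog_arm(moves=[[0,[0,0.05,0],[0,0,0]],[0,[0,0.05,0],[0,0,0]],[0,[0,0,0],[0,0,0]]])

```text
time_s: 3.92
ee_pos: [0.4438, -0.2829, 0.0643]
ee_rot: [0.491, 0.509, 0.491, -0.509]
force: [0.2, -0.6, 0.0]
width: 0.002
```

```bash
python3 - <<'E'
from plant import *
import cv2
p,d=capture("side");cv2.imwrite("pics/side3.png",cv2.resize(p[130:210,270:370],None,fx=7,fy=7,interpolation=cv2.INTER_CUBIC)[:,:,::-1])
E
```

```text
(no output)
```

View pics/side3.png

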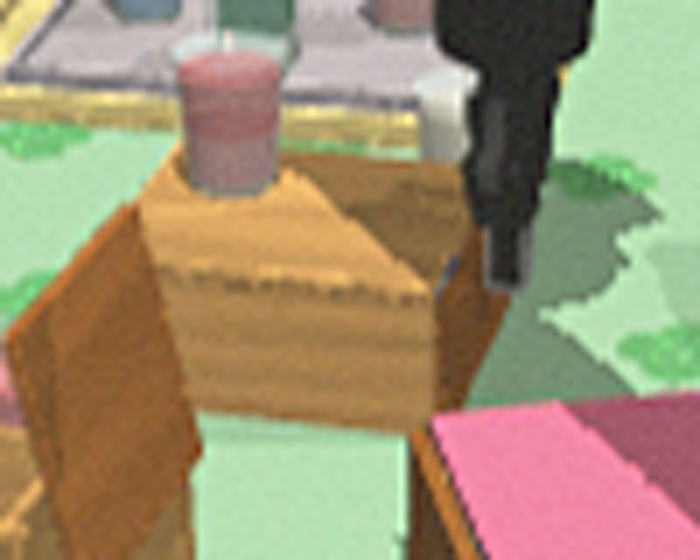

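Still slightly open: there is a thin blue-bead gap at (450,275), with no resistance yet. I continue in 2 mm steps.

Request:
jog_arm(moves=[[0,[0,0.05,0],[0,0,0]],[0,[0,0.05,0],[0,0,0]],[0,[0,0,0],[0,0,0]]])

```text
time_s: 4.22
ee_pos: [0.445, -0.2829, 0.0644]
ee_rot: [-0.49, -0.507, -0.493, 0.509]
force: [-9.5, -4.4, 3.1]
width: -0.001
```

Request:
jog_arm(moves=[[0,[0,0.05,0],[0,0,0]],[0,[0,0.05,0],[0,0,0]],[0,[0,0,0],[0,0,0]]])

```text
time_s: 4.47
ee_pos: [0.4456, -0.2823, 0.0644]
ee_rot: [-0.488, -0.506, -0.496, 0.51]
force: [-19.5, -7.1, 8.7]
width: 0.001
```

Request:
jog_arm(moves=[[0,[0,0.05,0],[0,0,0]],[0,[0,0,0],[0,0,0]]])

```text
time_s: 4.63
ee_pos: [0.4463, -0.2818, 0.0644]
ee_rot: [-0.487, -0.506, -0.497, 0.51]
force: [-22.0, -5.2, 10.7]
width: 0.002
```

```bash
python3 - <<'E'
from plant import *
import cv2
print([get_state()["force"]])
p,d=capture("side");cv2.imwrite("pics/side4.png",cv2.resize(p[130:210,270:370],None,fx=7,fy=7,interpolation=cv2.INTER_CUBIC)[:,:,::-1])
E
```

```text
[array([-22.04073567,  -5.24003794,  10.68287433])]
```

View pics/side4.png

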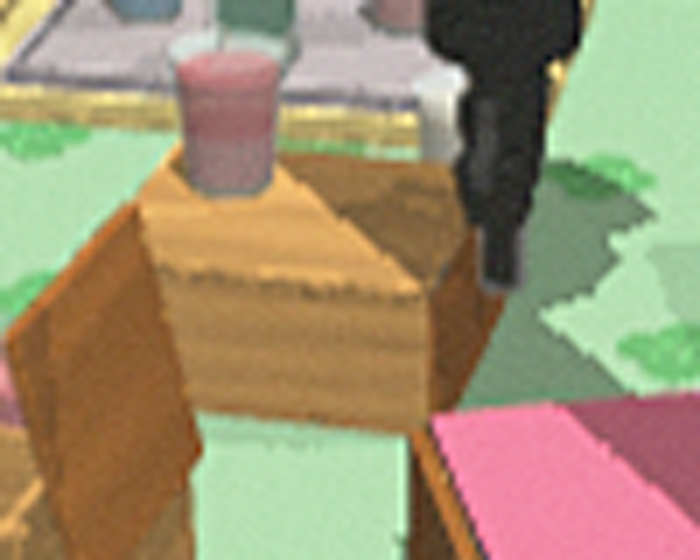

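Resistance rose to 22 N with under 1 mm of travel, and the gap is gone: the wide drawer is shut and the box did not visibly shift. I back off and go behind the lid.

Request:
jog_arm(moves=[[0,[0,-0.4,0],[0,0,0]],[0,[0,-0.4,0],[0,0,0]],[0,[-0.85,0,0],[0,0,0]],[0,[-0.85,0,0],[0,0,0]],[0,[-0.85,0,0],[0,0,0]],[0,[-0.6,0,0],[0,0,0]],[0,[0,0,-0.8],[0.65,0,0]],[0,[0,0.3,-0.8],[0,0,0]]])

```text
time_s: 5.35
ee_pos: [0.4376, -0.2205, 0.1926]
ee_rot: [0.477, 0.524, 0.473, -0.524]
force: [-0.3, 0.8, -0.7]
width: 0.004
```

Request:
jog_arm(moves=[[0,[0,0.3,-0.8],[0,0,0]],[0,[0,0.3,-0.8],[0,0,0]],[0,[0,0.3,-0.8],[0,0,0]],[0,[0,0.3,-0.8],[0,0,0]],[0,[0,0.3,-0.8],[0,0,0]],[0,[0,0,0],[0,0,0]],[0,[0,0,0],[0,0,0]]])

```text
time_s: 5.93
ee_pos: [0.5129, -0.0639, 0.1906]
ee_rot: [0.478, 0.522, 0.477, -0.521]
force: [-1.0, -0.8, 1.2]
width: 0.003
```

```bash
cat > st.py <<'E'
from plant import *
from scipy.spatial.transform import Rotation as Ro
import numpy as np
np.set_printoptions(precision=4,suppress=True)
s=get_state();q=s["ee_rot"];print(s["time_s"],s["ee_pos"],s["q"],s["force"]);print(Ro.from_quat(q[[1,2,3,0]]).as_matrix())
E
python3 st.py
```

```text
5.9333 [ 0.5129 -0.0639  0.1906] [-0.3405  0.465   1.7623  0.0001  0.9126  1.3183] [-0.9781 -0.7613  1.2326]
[[ 0.0016  0.9961 -0.0879]
 [-0.0005 -0.0879 -0.9961]
 [-1.      0.0016  0.0003]]
```

Request:
jog_arm(moves=[[0,[0,-0.2,-0.89],[0,0,0]],[0,[0,-0.2,-0.89],[0,0,0]],[0,[0,0,0],[0,0,0]],[0,[0.2,0,0],[0,0,0]],[0,[0,0,0],[0,0,0]]])

```text
time_s: 6.35
ee_pos: [0.5022, 0.0059, 0.1814]
ee_rot: [-0.476, -0.522, -0.476, 0.523]
force: [0.1, 0.3, 0.1]
width: 0.001
```

```bash
python3 st.py; python3 - <<'E'
from plant import *
import cv2
p,d=capture("side");cv2.imwrite("pics/side5.png",cv2.resize(p[80:230,220:420],None,fx=4,fy=4)[:,:,::-1])
E
```

```text
6.35 [0.5022 0.0059 0.1814] [-0.2109  0.4638  1.8042 -0.0007  0.8744  1.453 ] [0.129  0.3294 0.0566]
[[-0.0009  0.9957 -0.0925]
 [-0.0003 -0.0925 -0.9957]
 [-1.     -0.0008  0.0004]]
```

View pics/side5.png

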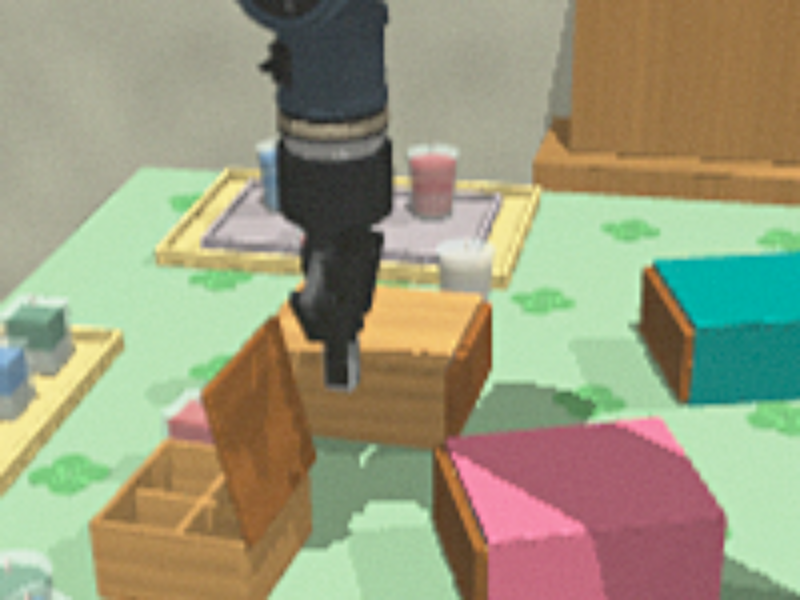

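Fingertip at (340,375) is behind the lid's outer face, and the wide drawer shows flush. I push the lid over.

Request:
jog_arm(moves=[[0,[0,0.4,0],[0,0,0]],[0,[0,0.4,0],[0,0,0]],[0,[0,0.4,0],[0,0,0]],[0,[0.05,0.4,0],[0,0,0]],[0,[0.05,0.2,0],[0,0,0]],[0,[0.05,0.2,0],[0,0,0]],[0,[0,0,0],[0,0,0]]])

```text
time_s: 6.98
ee_pos: [0.5833, -0.0019, 0.1756]
ee_rot: [0.476, 0.523, 0.476, -0.523]
force: [0.2, -1.0, 0.5]
width: -0.0
```

```bash
python3 st.py; python3 - <<'E'
from plant import *
import cv2
p,d=capture("side");cv2.imwrite("pics/side6.png",cv2.resize(p[80:230,220:420],None,fx=4,fy=4)[:,:,::-1])
E
```

```text
6.9833 [ 0.5833 -0.0019  0.1756] [-0.1946  0.5638  1.6089 -0.0002  0.9684  1.47  ] [ 0.2105 -0.9961  0.515 ]
[[ 0.0004  0.9956 -0.0936]
 [-0.0002 -0.0936 -0.9956]
 [-1.      0.0004  0.0002]]
```

View pics/side6.png

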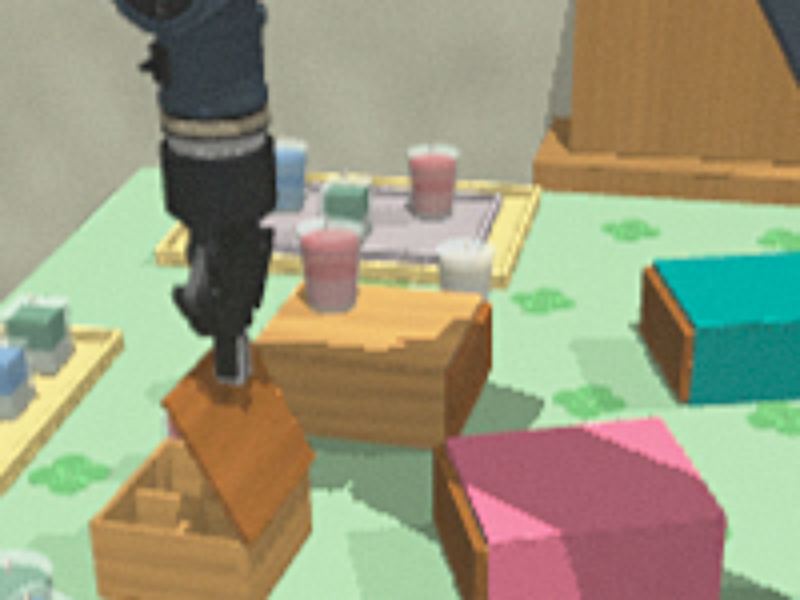

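The lid follows and is now at about 55–60°, with the tip on its upper outer face. I continue along the arc.

Request:
jog_arm(moves=[[0,[0.15,0.2,0],[0,0,0]],[0,[0.15,0.2,0],[0,0,0]],[0,[0.15,0.2,0],[0,0,0]],[0,[0.2,0.2,0],[0,0,0]],[0,[0.24,0.2,0],[0,0,0]],[0,[0,0,0],[0,0,0]]])

```text
time_s: 7.53
ee_pos: [0.6231, -0.0043, 0.1384]
ee_rot: [-0.476, -0.522, -0.477, 0.523]
force: [0.1, -0.4, 0.1]
width: 0.003
```

Request:
jog_arm(moves=[[0,[0.2,0.12,0],[0,0,0]],[0,[0.2,0.1,0],[0,0,0]],[0,[0.2,0.07,0],[0,0,0]],[0,[0,0,0],[0,0,0]]])

```text
time_s: 7.87
ee_pos: [0.6331, -0.0051, 0.1147]
ee_rot: [-0.476, -0.522, -0.477, 0.523]
force: [-0.7, -0.0, 0.7]
width: -0.001
```

```bash
python3 st.py; python3 - <<'E'
from plant import *
import cv2
p,d=capture("side");cv2.imwrite("pics/side7.png",cv2.resize(p[80:230,220:420],None,fx=4,fy=4)[:,:,::-1])
E
```

```text
7.8667 [ 0.6331 -0.0051  0.1147] [-0.1843  0.7049  1.515   0.0001  0.9242  1.4785] [-0.6757 -0.0019  0.7449]
[[-0.0025  0.9958 -0.092 ]
 [ 0.0005 -0.092  -0.9958]
 [-1.     -0.0025 -0.0003]]
```

View pics/side7.png

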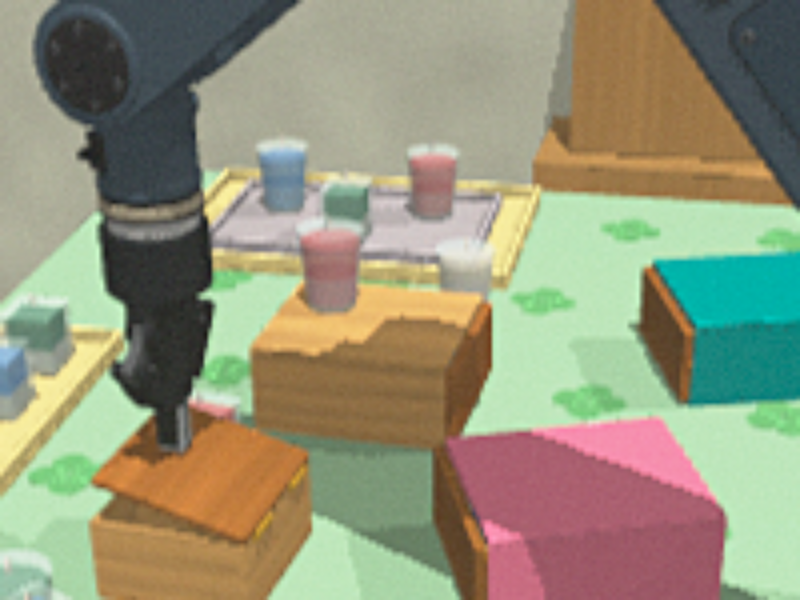

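Only about 15° of lid remain. I press down gently until it stops.

Request:
jog_arm(moves=[[0,[0.15,0.04,0],[0,0,0]],[0,[0.15,0.04,0],[0,0,0]],[0,[0.12,0.02,0],[0,0,0]],[0,[0,0,0],[0,0,0]]])

```text
time_s: 8.25
ee_pos: [0.6373, -0.0055, 0.0988]
ee_rot: [-0.476, -0.522, -0.477, 0.523]
force: [-0.2, 0.5, -0.2]
width: 0.0
```

Request:
jog_arm(moves=[[0,[0.08,0,0],[0,0,0]],[0,[0.05,0,0],[0,0,0]],[0,[0,0,0],[0,0,0]]])

```text
time_s: 8.5
ee_pos: [0.6375, -0.0056, 0.0944]
ee_rot: [-0.476, -0.522, -0.477, 0.523]
force: [-0.7, -0.2, -0.5]
width: 0.0
```

Request:
jog_arm(moves=[[0,[0.05,0,0],[0,0,0]],[0,[0.05,0,0],[0,0,0]],[0,[0,0,0],[0,0,0]]])

```text
time_s: 8.75
ee_pos: [0.6376, -0.0056, 0.0905]
ee_rot: [-0.476, -0.522, -0.476, 0.522]
force: [0.6, -0.1, 0.3]
width: 0.005
```

Request:
jog_arm(moves=[[0,[0.05,0,0],[0,0,0]],[0,[0,0,0],[0,0,0]]])

```text
time_s: 8.92
ee_pos: [0.6376, -0.0056, 0.09]
ee_rot: [-0.477, -0.522, -0.476, 0.522]
force: [-2.2, -0.4, 8.5]
width: -0.0
```

Request:
jog_arm(moves=[[0,[0.05,0,0],[0,0,0]],[0,[0,0,0],[0,0,0]]])

```text
time_s: 9.08
ee_pos: [0.6376, -0.0056, 0.0899]
ee_rot: [0.477, 0.522, 0.476, -0.522]
force: [-4.9, 1.1, 17.5]
width: -0.001
```

Request:
jog_arm(moves=[[0,[-0.4,0,0],[0,0,0]],[0,[-0.8,0,0],[0,0,0]],[0,[-0.8,0,0],[0,0,0]],[0,[-0.8,0,0],[0,0,0]],[0,[-0.5,-0.8,0],[0,0,0]],[0,[0,-0.8,0],[0,0,0]],[0,[0,-0.8,0],[0,0,0]],[0,[0,0,0],[0,0,0]]])

```text
time_s: 9.75
ee_pos: [0.5331, 0.0051, 0.2179]
ee_rot: [-0.473, -0.52, -0.48, 0.525]
force: [-1.3, 0.1, 0.1]
width: 0.002
```

```bash
python3 st.py; python3 - <<'E'
from plant import *
from h import *
import cv2
for n in("scene","side"):
    p,d=capture(n);cv2.imwrite(f"pics/{n}8.png",p[:,:,::-1]);np.save(n+"_d8.npy",d)
    c=C(n)
    for f in("_d.npy","_d8.npy"):
        P=c.cloud(np.load(n+f)).reshape(-1,3)
        def sel(x0,x1,y0,y1,z0,z1):return P[(P[:,0]>x0)&(P[:,0]<x1)&(P[:,1]>y0)&(P[:,1]<y1)&(P[:,2]>z0)&(P[:,2]<z1)]
        r=lambda Q:cv2.minAreaRect(Q[:,:2].astype(np.float32))
        print(n,f,"Wtop",r(sel(.44,.68,-.4,-.16,.074,.086)),"candA",sel(.5,.7,-.4,-.16,.1,.16).mean(0), "D",sel(.6,.7,-.2,-.1,.03,.08).mean(0))
    Q=sel(.55,.68,-.055,.055,.06,.09);k=np.linalg.lstsq(np.c_[Q[:,:2],np.ones(len(Q))],Q[:,2],rcond=None)[0];print("lid slope",k,len(Q),Q[:,2].mean(),r(sel(.53,.7,-.1,.1,.06,.09)))
E
```

```text
9.75 [0.5331 0.0051 0.2179] [-0.2     0.4491  1.6873 -0.0002  1.017   1.4623] [-1.3098  0.0811  0.1351]
[[-0.0117  0.9957 -0.0914]
 [ 0.0022 -0.0913 -0.9958]
 [-0.9999 -0.0119 -0.0012]]
scene _d.npy Wtop ((0.55143803358078, -0.28617432713508606), (0.15319041907787323, 0.1725395917892456), 87.80224609375) candA [ 0.59731152 -0.30529101  0.14202626] D [ 0.66701571 -0.13827223  0.05569377]
scene _d8.npy Wtop ((0.5486185550689697, -0.2857939600944519), (0.1531832069158554, 0.18144114315509796), 87.97020721435547) candA [ 0.59843695 -0.30518068  0.14189767] D [ 0.66700037 -0.13829683  0.05583922]
lid slope [-0.01228572  0.00101538  0.08122735] 1561 0.07362103055410418 ((0.6126912832260132, -0.0022490769624710083), (0.13114748895168304, 0.12644045054912567), 85.22859954833984)
side _d.npy Wtop ((0.5513391494750977, -0.2817191481590271), (0.15961655974388123, 0.17068307101726532), 88.1241226196289) candA [ 0.58810446 -0.29460759  0.1341491 ] D [ 0.66937438 -0.12225984  0.05260554]
side _d8.npy Wtop ((0.5486785173416138, -0.2818358838558197), (0.156192347407341, 0.17788590490818024), 87.20977783203125) candA [ 0.58227909 -0.29352352  0.13088379] D [ 0.6575201  -0.13103643  0.05448859]
lid slope [ 0.01333429 -0.00345052  0.06409013] 814 0.07221988344533462 ((0.6128203868865967, 0.0015475600957870483), (0.13829351961612701, 0.12557277083396912), 85.01433563232422)
```

View pics/side8.png

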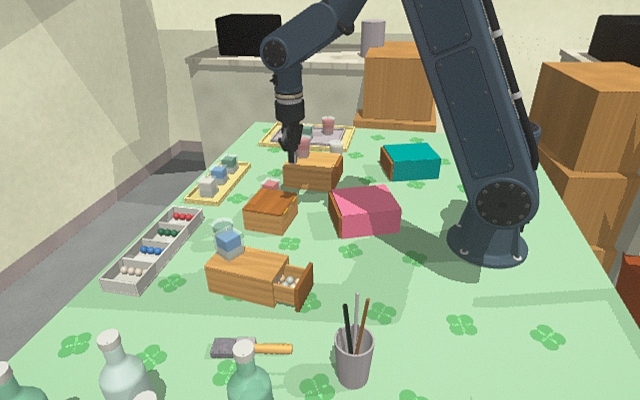

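View pics/scene8.png

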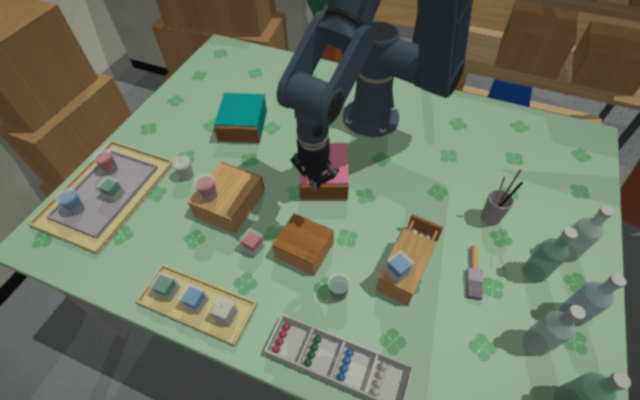

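The lid lies flat (slope about ±0.013). I make one close check that the drawer front is seated.

```bash
python3 - <<'E'
import cv2
a=cv2.imread("pics/scene8.png")[155:235,185:275];b=cv2.imread("pics/side8.png")[140:200,275:355]
cv2.imwrite("pics/c8.png",cv2.hconcat([cv2.resize(a,(400,356),interpolation=2),cv2.resize(b,(400,356),interpolation=2)]))
from h import *
s=C("scene");P=s.cloud(np.load("scene_d8.npy"))
# profile along drawer axis on top, y=-.25 and -.31
Q=P.reshape(-1,3)
for y in(-.24,-.28,-.32):
    m=(abs(Q[:,1]-y)<.006)&(Q[:,0]>.44)&(Q[:,0]<.5)&(Q[:,2]>.02);R=Q[m];R=R[R[:,0].argsort()];print(np.round(R[:14,[0,2]],3).tolist())
E
```

```text
[[0.459, 0.072], [0.461, 0.075], [0.462, 0.072], [0.463, 0.075], [0.467, 0.077], [0.469, 0.081], [0.47, 0.079], [0.472, 0.083], [0.472, 0.08], [0.473, 0.082], [0.473, 0.079], [0.474, 0.081], [0.474, 0.078], [0.476, 0.082]]
[[0.458, 0.074], [0.459, 0.074], [0.46, 0.07], [0.461, 0.075], [0.463, 0.077], [0.467, 0.081], [0.469, 0.082], [0.471, 0.082], [0.471, 0.077], [0.471, 0.079], [0.471, 0.081], [0.472, 0.075], [0.472, 0.081], [0.475, 0.081]]
[[0.457, 0.072], [0.457, 0.076], [0.458, 0.075], [0.459, 0.071], [0.461, 0.075], [0.466, 0.08], [0.467, 0.083], [0.468, 0.081], [0.469, 0.078], [0.469, 0.084], [0.47, 0.081], [0.471, 0.08], [0.473, 0.08], [0.474, 0.079]]
```

View pics/c8.png

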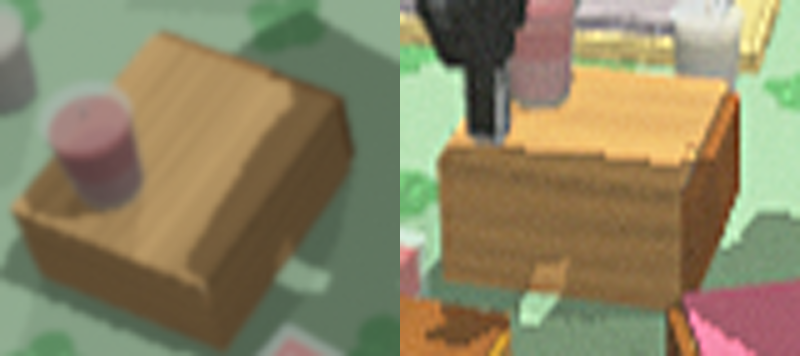

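The panel sits against the carcass: outer face at x≈0.457, box front at x≈0.467, so just the 10 mm panel thickness. I hand in.

```bash
python3 -c "
from plant import *
print(finish_job(), get_state()['time_s'])"
```

```text
the job is handed in; nothing more can be done
the job is handed in; nothing more can be done
```

The wide drawer and the lid are both shut, and I handed the job in after about 10 s of robot time, against the 64 s limit. The hand-in gave no verdict.

- **Wide drawer:** I pushed it with closed fingertips until it hit its stop, at about 22 N with under 1 mm of further travel. The front panel sits against the box, with only its own 10 mm thickness showing.
- **Lid:** I swung it over from about 77° and pressed it down to its stop at about 17 N. The last depth images show it flat, with a slope of about ±0.013 rad.
- **Things to leave alone:**
  - The two moved boxes measured within about 3 mm of their starting positions.
  - The candle on the wide box and the square one beside it came out about 1 mm off or less in the scene camera. The side camera differed by up to about 15 mm, probably because the gripper and the closed lid changed what it could see of them.
  - The narrow unit with its drawer, the brush and the other candles look unmoved in the pictures; I did not measure them.
- **Arm:** it was clear of everything when I handed in.

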